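Shut down the polishing machine

TASK

Shut down the polishing disc. With the fingertips, gently press the mushroom-headed stop switch on the blue console fully down (it stays down by itself, do not pull it up), then push the isolator lever on its grey block all the way over to its far side, and draw the hand away. Leave the other two push switches untouched and everything else on the bench where it is; nothing is to be picked up.

Things in the scene. Friction and masses are not known exactly. Their poses are not given: they have to be found in the camera images.
- console: Blue box with an aluminium top plate, 130 x 310 x 50 mm (x, y, z), fixed to the bench. Origin at the centre of its underside. Three black push switches stand on its top in a row along its y axis, 90 mm between centres; which of them is the stop switch varies.
- stop_base: Grey collar, 48 mm across and 5 mm high, of the stop switch, fixed on the console. Origin at its centre on the console's top (50 mm above the bench), z up. The switch's black mushroom head, 42 mm across, of firm rubber that gives 1 mm per 4 N, stands on a 20 mm stem: its underside is 16 mm and its flat top 30 mm above this origin when up.
- stop_top (a point): Centre of the top of the stop switch's mushroom head; it moves with the head. The flat of the top is 28 mm across. Fully down and let go it is 8 mm lower.
- stop (a joint): Travel of the stop switch in m: about 0 up (it starts there), 0.008 fully down on its stop. It has no spring: it moves under a steady push of about 3.5 N, takes more only at its stop, and stays where it is left. Negative values mean that it is pulled up.
- start_base: Grey collar, 48 mm across and 5 mm high, of the round switch, fixed on the console. Origin at its centre on the console's top. The black round switch in it, 24 mm across, stands 18 mm above this origin. Not to be touched.
- start (a joint): Travel of the round switch in m: 0 up, 0.006 pressed; springs back (5 N when fully down). Not to be pressed.
- jog_base: Grey collar, 48 mm across and 5 mm high, of the square switch, fixed on the console. Origin at its centre on the console's top. The black square switch in it, 26 mm wide, stands 18 mm above this origin. Not to be touched.
- jog (a joint): Travel of the square switch in m: 0 up, 0.006 pressed; springs back (5 N when fully down). Not to be pressed.
- isolator_base: Grey block, 70 x 50 x 25 mm, of the isolator lever, fixed to the bench. Origin at the centre of its underside. The lever turns about the block's y axis, 22 mm above this origin, and swings from the block's -x side (the near side, towards the robot, within 30 degrees) to its +x side (the far side).
- isolator_tip (a point): Centre of the black ball, 26 mm across, at the end of the 80 mm lever (a steel rod 10 mm thick). At joint value 0 it lies 38 mm to -x of the block's origin and 92 mm above the bench; at 1.0, 38 mm to +x and again 92 mm above the bench; upright, 102 mm.
- isolator (a joint): Angle of the isolator lever in rad: 0 leaning fully to the block's -x side (it starts between 0 and 0.2), 0.5 upright, 1.0 fully over to the +x side at its stop. It turns with light friction (about 1 N at the ball) and stays where it is left.
- screwdriver: Loose screwdriver, 200 mm long and 26 mm thick, lying on the bench just on the robot's side of the console (-x). Origin under the middle of its length, x along it. A bystander.
- jar: Loose glass jar with a steel cap, 60 mm across and 75 mm high, beyond the console (+x side). Origin at the centre of its underside. A bystander.
- spray: Loose spray can, 52 mm across and 160 mm high, standing about 160 mm to the left (+y) of the isolator block. Origin at the centre of its underside. A bystander.
- battery: Loose drill battery pack, 75 x 110 x 65 mm, on the bench about 160 mm beyond the isolator block (+x). Origin at the centre of its underside. A bystander.
Mind the look-alikes: they are no part of the job. Leave any red look-alike of the isolator_base alone.

How it is judged:
On the way, in this order (a step that is already met when the one before it is completed fails the run):
1. the fingertips press the stop switch down (6 mm or more of its 8 mm) (value of joint stop above 0.006 m and contact force between the fingers and stop_base above 0.3 N), for 0.02 s.
2. then the fingers push the isolator lever over (0.9 rad or more) (value of joint isolator above 0.9 rad and value of joint stop above 0.006 m and contact force between the fingers and isolator_base above 0.1 N), for 0.02 s.
At the end, for the whole second after the job is handed in: The stop switch is at least 6 mm down, the isolator lever at least 0.9 rad over to its far (+x) side, the other two switches are up, and the screwdriver, jar, spray can and battery pack are within 12 mm of where they began, spray can and jar upright (value of joint stop above 0.006 m and value of joint isolator above 0.9 rad and value of joint each of start, jog below 0.001 m and not (distance of any of screwdriver, jar, spray, battery from where it was at the start of the episode above 0.012 m) and angle between each of spray, jar's own z axis and vertical below 0.1 rad); the robot touches nothing.
It fails at once if the round or the square switch is touched (contact force between any of the arm, the fingers and start_base above 0.5 N or contact force between any of the arm, the fingers and jog_base above 0.5 N or value of joint any of start, jog above 0.002 m).
It fails at once if the stop switch is pulled up (value of joint stop below -0.002 m).
It fails at once if the stop switch is pushed with more than 30 N (contact force between any of the fingers, the arm and stop_base above 30 N).
It fails at once if the lever is pushed over before the stop switch is down (value of joint isolator above 0.5 rad and value of joint stop below 0.005 m).
It fails at once if the screwdriver, jar, spray can or battery pack is moved by more than 12 mm or lifted (distance of any of screwdriver, jar, spray, battery from where it was at the start of the episode above 0.012 m).
It also fails if it takes over 48 s, if anything falls off the work surface, if the arm or the gripper's body presses on something with over 40 N, if the wrist force passes 120 N, or if a joint passes its speed limit or range.

ROBOT

A 6-joint arm with a two-finger parallel gripper is mounted at the origin on the work surface. World frame = base frame: x ahead of the robot, y to its left, z up, the work surface at z = 0. Lengths are in m, angles in rad, forces in N, time in s.
With the tool pointing down it reaches from about 0.375 to 0.9 m from the base axis. Payload 3.1 kg.
Tool frame: the origin (TCP) lies between the finger pads; the fingertips stand 17 mm ahead of it and the grasp point (between the pads) lies 2 mm behind it (robot.nose_length is the distance from the TCP to the fingertips, in m); z points along the fingers, y is the line along which they close (so a half turn about z gives the same grasp; the last joint's range is limited). The gripper opens to 87 mm and grips with 3 to 60 N. Pads are 19 mm wide; open, the fingers measure 117 mm over their backs; the gripper's body (75 mm by 190 mm) begins 51 mm behind the grasp point.
Start: joints at [-1.361, 0.527, 1.433, -0, 1.181, -0.178], TCP at [0.236, -0.579, 0.24] pointing down, gripper open.
Joint ranges: [-3.08, 3.08], [-0.75, 2.2], [0.22, 2.44], [-1.43, 4.57], [0, 2.65], [-2.85, 2.85]. Speed limits (rad/s): [2.79, 2.79, 3.14, 3.14, 3.14, 3.14].

INTERFACE

Orientations are given as a unit quaternion [x, y, z, w].
In Python, from rig import robot, cams gives the robot as it stands.
- The arm moves only by the shell command python3 -m pendant 'ROWS' [FORCE]. ROWS is JSON, a list of rows, each an object with "jaw": the opening, from 0 (shut) to 1 (fully open); "linear": the shift along the tool's x, y, z in cm, a list of three; "twist": the turn about the tool's z in degrees. A call has 1 to 12 rows; each row shifts and turns the commanded pose from where the row before left it, along the tool's axes as they then stand; what a row does not reach is not made up. A row lasts 1/12 s, in which the tool goes at most 41.7 mm and 7.16 degrees, less where a joint would pass 70% of its speed; a pose out of reach is approached as far as the arm can. A call is refused whole if a number of a shift passes 4.17 or a number of a turn 7.16, either way. A call with a gripper value outside its range is refused whole. The fingers move at their own pace and stop on an object; FORCE is the grip in N (left out, the last holds). Time passes only in rows, so rows that do not move let the fingers close. It gives the time, the measured TCP pose, the force, the opening and the grip force at its end, in the units of the state.
- robot.get_obs(): the state, without advancing time (a new reading comes with each control period).
- cams.camera(name): name is "scene" or "top" or "wrist"; returns a dict with "color" (480x640x3 uint8, blue, green, red), "depth" (480x640 float32, m along the optical axis (not along the pixel's ray), 0 where there is no reading), "fov_y" (degrees; the focal length in pixels is half the picture's height over the tangent of half this angle, whatever the lens; pixels are square), "cx", "cy" (the principal point, pixels), "view" (4x4, takes a point from world to camera coordinates). Camera axes: x right, y down, z forward; pixel columns grow to the right and rows downward; lengths in m; the calibration is good to about 2 mm. A picture is of the moment at which its call begins.
- robot.hand_in(): hands the job in; it is judged then, once.
The state is a dict: "time": time; "q": joint angles; "joint_velocities": joint speeds; "joint_torque": joint torques, N m; "position": TCP position; "tool_rot": TCP orientation; "ft_force": force on the tool from outside, world axes, zero at the start; "moment": the same for the moment, N m; "grip_width": finger opening in m; "grip_force": force on a finger pad.
Only numpy, scipy, OpenCV 4.12 (cv2) and the standard library are available. Lean on these libraries where they do the work, as an engineer would, in place of code of your own. Each camera call takes 0.05 s, during which the arm holds its last target. There are 200 camera calls.

## Working session

There is one attempt and no reset: what is moved stays moved. The work goes in short steps, Python scripts to look and compute and a shell command to move; the robot and the scene stay as the last step left them, time stands still between calls to the robot, and variables do not carry over. Pictures are saved under pics/ and viewed, at most 10 in all, crops included, and the job is handed in when it is done.

```bash
mkdir -p pics; cat > h.py <<'E'
from rig import robot, cams
import numpy as np, cv2
def cap(n):
    c=cams.camera(n); c['f']=240/np.tan(np.radians(c['fov_y'])/2); return c
def pts(c):
    v,u=np.mgrid[:480,:640]; d=c['depth']
    P=np.stack([(u-c['cx'])/c['f']*d,(v-c['cy'])/c['f']*d,d],-1)
    V=np.array(c['view']); return (P-V[:3,3])@V[:3,:3]
def ray(c,u,v,z):
    V=np.array(c['view']);R=V[:3,:3];o=-R.T@V[:3,3]
    d=R.T@np.array([(u-c['cx'])/c['f'],(v-c['cy'])/c['f'],1]); return o+d*(z-o[2])/d[2]
E
python3 - <<'E'
from h import *
import pickle
for n in("top","scene"):
    c=cap(n); cv2.imwrite(f'pics/{n}0.png',c['color']); pickle.dump(c,open(f'{n}0.pkl','wb'))
    V=np.array(c['view']); print(n,-V[:3,:3].T@V[:3,3],c['f'],c['cx'],c['cy'])
o=robot.get_obs(); print(o['time'],o['position'],o['tool_rot'],o['ft_force'])
E
```

```text
top [0.47986645 0.09141408 1.04284796] 537.2009717000537 321.2370132612811 226.66168155539464
scene [1.30020958 0.46630783 0.77091843] 528.039843353572 324.1646205185963 238.97855327367924
0.1 [ 0.23625258 -0.57797122  0.23867328] [ 9.81257599e-01  1.92698182e-01 -6.53961590e-06 -9.66578267e-04] [ 0.07174558 -0.23450177  0.79357045]
```

View pics/top0.png

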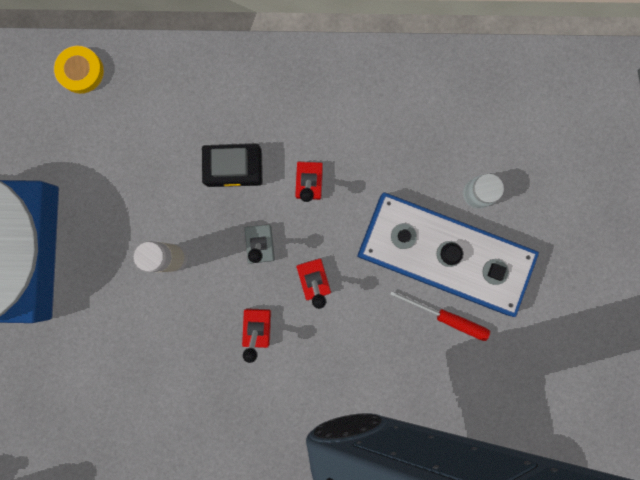

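View pics/scene0.png

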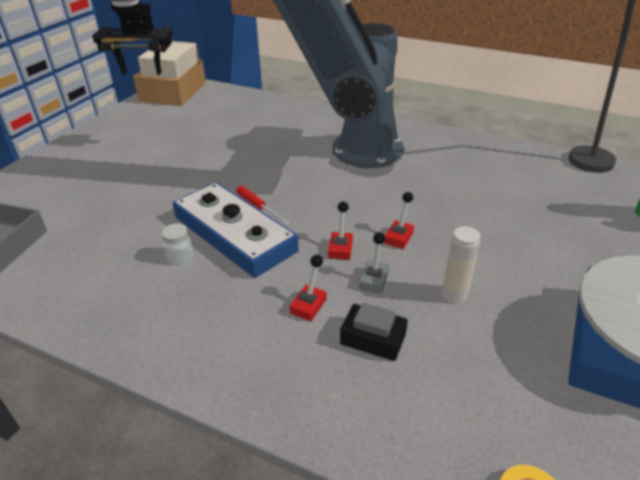

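Top view: x is up, y is left. Candidates for the stop switch are the discs at (404,236), small and round, (452,253), large with the widest head, and (497,271), square. I choose (452,253). Candidates for the isolator are grey (259,243) and red (309,180), (313,280) and (257,328). I choose the grey one. Next I check this in a close crop and measure.

```bash
python3 - <<'E'
from h import *
import pickle
c=pickle.load(open('top0.pkl','rb')); P=pts(c); im=c['color']
g=im.max(2)
cv2.imwrite('pics/crop0.png',cv2.resize(im[150:330,230:550],(800,450),interpolation=cv2.INTER_CUBIC))
def blob(m,name,z):
    n,l,s,ce=cv2.connectedComponentsWithStats(m.astype(np.uint8))
    for i in range(1,n):
        if s[i,4]>60: 
            q=P[l==i]; print(name,ce[i].round(1),s[i,4],'ray',ray(c,*ce[i],z).round(4),'medz',np.median(q[:,2]).round(4),'dep',np.median(q,0).round(4))
roi=np.zeros((480,640),bool); roi[190:320,355:540]=1
blob(roi&(g<45),'head',.078)
roi[:]=0; roi[215:270,240:280]=1
blob(roi&(g<35),'ball',.092)
b=(im[...,0].astype(int)-im[...,2]>50); b[:,:300]=0
pl=roi*0; 
z=P[...,2]
for nm,m,h in(('plate',(z>.044)&(z<.056),.05),('block',(z>.015)&(z<.035),.025)):
    m=m.copy()
    if nm=='plate': m[:,:355]=0; m[:,540:]=0; m[:185]=0; m[320:]=0
    else: m[:,:240]=0; m[:,280:]=0; m[:215]=0; m[270:]=0
    q=P[m]; r=cv2.minAreaRect(q[:,:2].astype(np.float32)); print(nm,m.sum(),r,np.median(q[:,2]))
    for k in cv2.boxPoints(r): print(k.round(4),end=' ')
    print()
E
```

```text
head [403.8 235.6] 111 ray [ 0.5383 -0.0532  0.078 ] medz 0.0684 dep [ 0.5384 -0.0548  0.0684]
head [451.1 253.4] 362 ray [ 0.5076 -0.1383  0.078 ] medz 0.08 dep [ 0.5074 -0.1375  0.08  ]
head [496.5 271.5] 201 ray [ 0.4764 -0.2192  0.078 ] medz 0.069 dep [ 0.4757 -0.2218  0.069 ]
ball [254.9 255.2] 131 ray [0.4986 0.2119 0.092 ] medz 0.1089 dep [0.4985 0.2091 0.1089]
plate 10568 ((0.5407397747039795, -0.15290603041648865), (0.3104754686355591, 0.19999127089977264), 69.52635955810547) 0.05183734731962065
[ 0.3928 -0.2634] [ 0.5801 -0.3333] [ 0.6887 -0.0425] [0.5014 0.0275] 
block 716 ((0.5226070284843445, 0.21370628476142883), (0.06992549449205399, 0.050101518630981445), 7.18791389465332) 0.025996107757925664
[0.4848 0.2342] [0.4911 0.1845] [0.5604 0.1932] [0.5542 0.2429]
```

View pics/crop0.png

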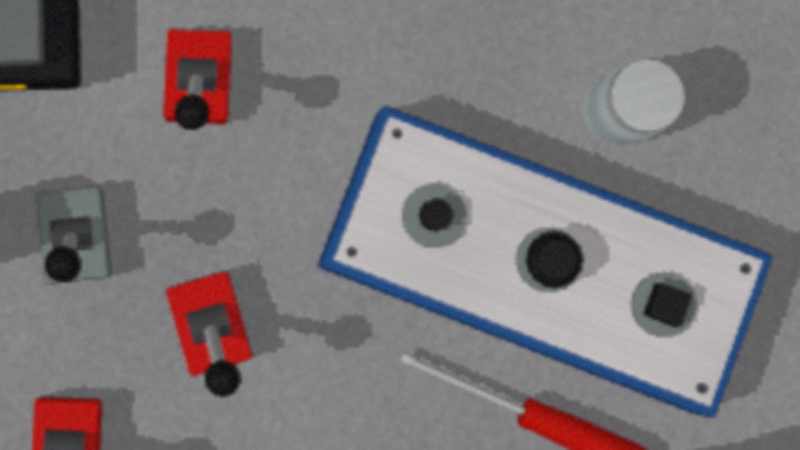

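The crop confirms both choices. The wide mushroom head is the middle switch, about (553,258) in the crop, at (0.5074, -0.1378) with its top at 0.080. The grey block is at crop (72,235), centre (0.5226, 0.2137), yaw 7°, with the ball on its near side. I'm approaching with the fingers closed.

```bash
python3 -m pendant '[{"jaw":0,"linear":[2.8,-2.05,0],"twist":0},{"jaw":0,"linear":[2.8,-2.05,0],"twist":0},{"jaw":0,"linear":[2.8,-2.05,0],"twist":0},{"jaw":0,"linear":[2.8,-2.05,0],"twist":0},{"jaw":0,"linear":[2.8,-2.05,0],"twist":0},{"jaw":0,"linear":[2.8,-2.05,0],"twist":0},{"jaw":0,"linear":[2.8,-2.05,0],"twist":0},{"jaw":0,"linear":[2.8,-2.05,0],"twist":0},{"jaw":0,"linear":[2.8,-2.05,0],"twist":0},{"jaw":0,"linear":[2.8,-2.05,0],"twist":0},{"jaw":0,"linear":[2.8,-2.05,0],"twist":0},{"jaw":0,"linear":[2.8,-2.05,0],"twist":0}]' 10
cat >> h.py <<'E'
def togo(x,y,z):
    from scipy.spatial.transform import Rotation as R
    o=robot.get_obs(); r=R.from_quat(o['tool_rot'])
    print('t',o['time'],'pos',np.round(o['position'],4),'cm in tool',(100*r.inv().apply(np.array([x,y,z])-o['position'])).round(2),'xaxis deg',np.degrees(np.arctan2(*r.as_matrix()[1::-1,0])).round(1),'F',np.round(o['ft_force'],2),'grip',o['grip_width'])
E
python3 -c "
from h import *
togo(.5074,-.1378,.107)"
```

```text
time: 1.1
position: [0.4548, -0.222, 0.2393]
tool_rot: [0.981, 0.193, -0.0, -0.0]
ft_force: [0.1, -0.8, -0.8]
grip_width: 0.0148
grip_force: 0.0
t 1.1 pos [ 0.4548 -0.222   0.2393] cm in tool [ 8.06 -5.8  13.23] xaxis deg 22.2 F [ 0.11 -0.82 -0.77] grip 0.01477808301871839
```

```bash
python3 -m pendant '[{"jaw":0,"linear":[2.7,-1.9,0],"twist":0},{"jaw":0,"linear":[2.7,-1.9,0],"twist":0},{"jaw":0,"linear":[2.6,-2.0,0],"twist":0},{"jaw":0,"linear":[0,0,2],"twist":0},{"jaw":0,"linear":[0,0,2.5],"twist":0},{"jaw":0,"linear":[0,0,2.5],"twist":0},{"jaw":0,"linear":[0,0,2.5],"twist":0},{"jaw":0,"linear":[0,0,2],"twist":0},{"jaw":0,"linear":[0,0,1],"twist":0},{"jaw":0,"linear":[0,0,0.5],"twist":0},{"jaw":0,"linear":[0,0,0],"twist":0},{"jaw":0,"linear":[0,0,0],"twist":0}]'
python3 -c "
from h import *
togo(.5074,-.1378,.107)
for n in ['scene','wrist']:
  c=cap(n); cv2.imwrite('pics/'+n+'1.png',c['color'] if n=='wrist' else cv2.resize(c['color'][120:280,140:340],(800,640))[:600])"
```

```text
time: 2.1
position: [0.507, -0.1401, 0.1101]
tool_rot: [0.981, 0.193, 0.0, 0.0]
ft_force: [-0.5, -0.7, 0.2]
grip_width: 0.0003
grip_force: 0.0
t 2.1 pos [ 0.507  -0.1401  0.1101] cm in tool [ 0.12 -0.2   0.31] xaxis deg 22.2 F [-0.46 -0.7   0.22] grip 0.000269770274865342
```

View pics/scene1.png

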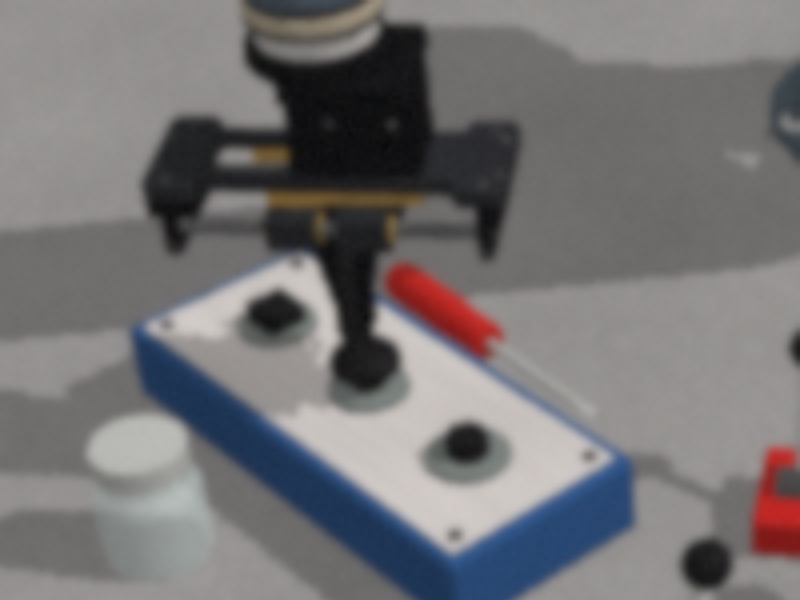

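The fingertips are right over the mushroom head, at crop (362,350), and clear of the neighbouring switches. I'll press slowly.

```bash
python3 -m pendant '[{"jaw":0,"linear":[0.1,-0.2,0.4],"twist":0},{"jaw":0,"linear":[0,0,0.4],"twist":0},{"jaw":0,"linear":[0,0,0.2],"twist":0},{"jaw":0,"linear":[0,0,0.2],"twist":0},{"jaw":0,"linear":[0,0,0.1],"twist":0},{"jaw":0,"linear":[0,0,0.1],"twist":0},{"jaw":0,"linear":[0,0,0.1],"twist":0},{"jaw":0,"linear":[0,0,0.1],"twist":0},{"jaw":0,"linear":[0,0,0.1],"twist":0},{"jaw":0,"linear":[0,0,0.1],"twist":0},{"jaw":0,"linear":[0,0,0],"twist":0},{"jaw":0,"linear":[0,0,0],"twist":0}]'
python3 -c "
from h import *
togo(.5074,-.1378,.089)"
```

```text
time: 3.2
position: [0.5067, -0.1375, 0.0915]
tool_rot: [0.981, 0.193, -0.0, -0.0]
ft_force: [0.2, 0.9, 2.3]
grip_width: 0.0002
grip_force: 1.2
t 3.2 pos [ 0.5067 -0.1375  0.0915] cm in tool [0.06 0.05 0.25] xaxis deg 22.2 F [0.2  0.87 2.26] grip 0.0002196219583585332
```

```bash
python3 -m pendant '[{"jaw":0,"linear":[0,0,0.1],"twist":0},{"jaw":0,"linear":[0,0,0.1],"twist":0},{"jaw":0,"linear":[0,0,0.1],"twist":0},{"jaw":0,"linear":[0,0,0.1],"twist":0},{"jaw":0,"linear":[0,0,0],"twist":0},{"jaw":0,"linear":[0,0,0],"twist":0}]'
```

```text
time: 3.7
position: [0.5067, -0.1375, 0.0879]
tool_rot: [0.981, 0.193, 0.0, 0.0]
ft_force: [-1.2, 0.8, 7.1]
grip_width: 0.0006
grip_force: 3.3
```

```bash
python3 -m pendant '[{"jaw":0,"linear":[0,0,0.1],"twist":0},{"jaw":0,"linear":[0,0,0],"twist":0},{"jaw":0,"linear":[0,0,0],"twist":0}]'
```

```text
time: 3.95
position: [0.5067, -0.1375, 0.0872]
tool_rot: [0.981, 0.193, 0.0, 0.0]
ft_force: [-1.5, 1.1, 8.7]
grip_width: 0.0005
grip_force: 4.6
```

It's on its stop: force is now well above the 3.5 N travel force. I lift off.

```bash
python3 -m pendant '[{"jaw":0,"linear":[0,0,-0.5],"twist":0},{"jaw":0,"linear":[0,0,-1],"twist":0},{"jaw":0,"linear":[0,0,-2],"twist":0},{"jaw":0,"linear":[0,0,-3],"twist":0},{"jaw":0,"linear":[0,0,-3],"twist":0},{"jaw":0,"linear":[0,-3,-1],"twist":5},{"jaw":0,"linear":[0,-3,0],"twist":5},{"jaw":0,"linear":[0,-3,0],"twist":5},{"jaw":0,"linear":[0,-3,0],"twist":0},{"jaw":0,"linear":[0,-3,0],"twist":0},{"jaw":0,"linear":[0,-3,0],"twist":0},{"jaw":0,"linear":[0,0,0],"twist":0}]'
python3 -c "
from h import *
togo(.463,.206,.102)
c=cap('top');P=pts(c);im=c['color'];cv2.imwrite('pics/top1.png',im)
p=P[248:259,446:457]; print('head z',np.median(p[...,2]))"
```

```text
time: 4.95
position: [0.4667, 0.0415, 0.1918]
tool_rot: [0.998, 0.065, -0.001, -0.001]
ft_force: [0.0, -0.3, 0.5]
grip_width: 0.0009
grip_force: 0.0
t 4.95 pos [0.4667 0.0415 0.1918] cm in tool [  1.78 -16.34   9.  ] xaxis deg 7.5 F [ 0.01 -0.33  0.5 ] grip 0.0008982635311344245
head z 0.07283748744972089
```

The head is now at 0.0728, about 7–8 mm down. Going to the near side of the isolator lever.

```bash
python3 -m pendant '[{"jaw":0,"linear":[0.3,-2.7,0],"twist":0},{"jaw":0,"linear":[0.3,-2.7,0],"twist":0},{"jaw":0,"linear":[0.3,-2.7,0],"twist":0},{"jaw":0,"linear":[0.3,-2.7,0],"twist":0},{"jaw":0,"linear":[0.3,-2.7,0],"twist":0},{"jaw":0,"linear":[0.3,-2.8,0],"twist":0},{"jaw":0,"linear":[0,0,2],"twist":0},{"jaw":0,"linear":[0,0,2.5],"twist":0},{"jaw":0,"linear":[0,0,2.5],"twist":0},{"jaw":0,"linear":[0,0,1.5],"twist":0},{"jaw":0,"linear":[0,0,0.5],"twist":0},{"jaw":0,"linear":[0,0,0],"twist":0}]'
python3 -c "
from h import *
togo(.463,.206,.102)
c=cap('scene');cv2.imwrite('pics/scene2.png',cv2.resize(c['color'][150:320,280:480],(700,595)))"
```

```text
time: 6.0
position: [0.4662, 0.2004, 0.1004]
tool_rot: [0.998, 0.062, -0.001, 0.0]
ft_force: [-0.2, -0.1, -0.1]
grip_width: 0.0007
grip_force: 0.0
t 6.0 pos [0.4662 0.2004 0.1004] cm in tool [-0.25 -0.6  -0.16] xaxis deg 7.2 F [-0.25 -0.06 -0.14] grip 0.000701397611695024
```

View pics/scene2.png

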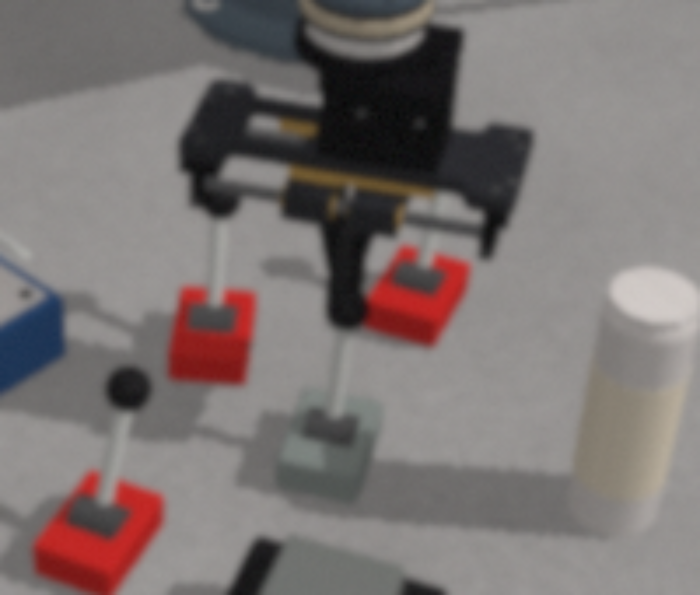

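The fingers are behind the grey lever's ball, at crop (345,305), and the forces are zero. I'll correct y by 6 mm and push forward.

```bash
python3 -m pendant '[{"jaw":0,"linear":[0,-0.6,0],"twist":0},{"jaw":0,"linear":[0.6,0,0],"twist":0},{"jaw":0,"linear":[0.6,0,0],"twist":0},{"jaw":0,"linear":[0.6,0,0],"twist":0},{"jaw":0,"linear":[0.6,0,0],"twist":0},{"jaw":0,"linear":[0.6,0,0],"twist":0},{"jaw":0,"linear":[0.6,0,0],"twist":0},{"jaw":0,"linear":[0.6,0,0],"twist":0},{"jaw":0,"linear":[0.6,0,0],"twist":0},{"jaw":0,"linear":[0.6,0,0],"twist":0},{"jaw":0,"linear":[0.6,0,0],"twist":0},{"jaw":0,"linear":[0,0,0],"twist":0}]'
python3 -c "
from h import *
togo(.5226+.015*.992,.2137+.015*.125,.102)"
```

```text
time: 7.05
position: [0.5267, 0.215, 0.1014]
tool_rot: [0.998, 0.063, 0.001, -0.0]
ft_force: [-0.5, -0.4, -0.3]
grip_width: 0.0005
grip_force: 0.0
t 7.05 pos [0.5267 0.215  0.1014] cm in tool [ 1.08  0.08 -0.06] xaxis deg 7.2 F [-0.51 -0.36 -0.29] grip 0.000547363378831013
```

```bash
python3 -m pendant '[{"jaw":0,"linear":[0.3,0,0],"twist":0},{"jaw":0,"linear":[0.3,0,0],"twist":0},{"jaw":0,"linear":[0.2,0,0],"twist":0},{"jaw":0,"linear":[0.2,0,0],"twist":0},{"jaw":0,"linear":[0.1,0,0],"twist":0},{"jaw":0,"linear":[0,0,0],"twist":0},{"jaw":0,"linear":[0,0,0],"twist":0}]'
python3 -c "
from h import *
togo(.5226+.015*.992,.2137+.015*.125,.102)
c=cap('scene');cv2.imwrite('pics/scene3.png',cv2.resize(c['color'][150:320,280:480],(700,595)))"
```

```text
time: 7.63
position: [0.5359, 0.2163, 0.1016]
tool_rot: [0.998, 0.063, 0.0, -0.0]
ft_force: [-0.7, 0.9, -0.0]
grip_width: 0.0004
grip_force: 0.3
t 7.6333 pos [0.5359 0.2163 0.1016] cm in tool [ 0.14  0.09 -0.04] xaxis deg 7.2 F [-0.73  0.9  -0.02] grip 0.0003655389217616911
```

View pics/scene3.png

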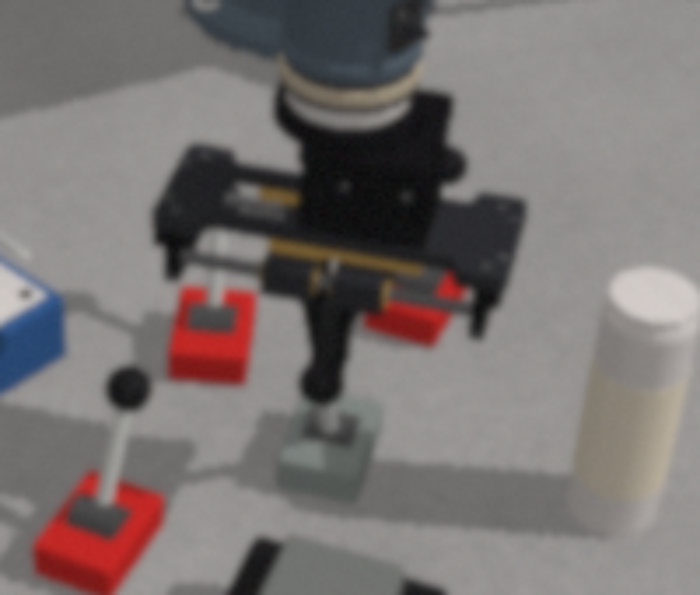

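The ball is at crop (322,385) and leaning to the far side. I keep going until the stop shows in the force.

```bash
python3 -m pendant '[{"jaw":0,"linear":[0.2,0,0],"twist":0},{"jaw":0,"linear":[0.1,0,0],"twist":0},{"jaw":0,"linear":[0.1,0,0],"twist":0},{"jaw":0,"linear":[0.1,0,0],"twist":0},{"jaw":0,"linear":[0,0,0],"twist":0},{"jaw":0,"linear":[0,0,0],"twist":0}]'
```

```text
time: 8.18
position: [0.5375, 0.2165, 0.1012]
tool_rot: [0.998, 0.063, -0.004, 0.0]
ft_force: [-6.6, -1.4, 3.3]
grip_width: 0.0007
grip_force: 3.3
```

The lever is on its stop (6.6 N resisting). Backing off towards the robot and then up.

```bash
python3 -m pendant '[{"jaw":0,"linear":[-0.5,0,0],"twist":0},{"jaw":0,"linear":[-1,0,0],"twist":0},{"jaw":0,"linear":[-1,0,-1],"twist":0},{"jaw":0,"linear":[0,0,-2],"twist":0},{"jaw":0,"linear":[0,0,-3],"twist":0},{"jaw":0,"linear":[0,0,-3],"twist":0},{"jaw":0,"linear":[-1.5,0,-3],"twist":0},{"jaw":0,"linear":[-3,0,0],"twist":0},{"jaw":0,"linear":[-3,0,0],"twist":0},{"jaw":0,"linear":[0,0,0],"twist":0},{"jaw":0,"linear":[0,0,0],"twist":0},{"jaw":0,"linear":[0,0,0],"twist":0}]'
python3 -c "
from h import *
togo(0,0,0)
import pickle
c0=pickle.load(open('top0.pkl','rb'))
c=cap('top');P=pts(c);cv2.imwrite('pics/top2.png',c['color'])
print('head',np.median(P[250:257,448:455,2]),np.median(pts(c0)[250:257,448:455,2]))
c=cap('scene');cv2.imwrite('pics/scene4.png',c['color'][100:400,100:540]);P=pts(c)
m=(P[...,2]>.09)&(P[...,2]<.115)&(np.hypot(P[...,0]-.5226,P[...,1]-.2137)<.065)
q=P[m]; print('ball',m.sum(),q.mean(0) if len(q) else '')
"
```

```text
time: 9.18
position: [0.4429, 0.2045, 0.2222]
tool_rot: [0.998, 0.063, 0.002, -0.0]
ft_force: [0.8, 0.7, -0.3]
grip_width: 0.0007
grip_force: 0.0
t 9.1833 pos [0.4429 0.2045 0.2222] cm in tool [-46.59  14.73  22.04] xaxis deg 7.2 F [ 0.8   0.71 -0.3 ] grip 0.0006771430263328038
head 0.07281124171054111 0.08102397559536403
ball 124 [0.563476   0.22196834 0.09936046]
```

View pics/scene4.png

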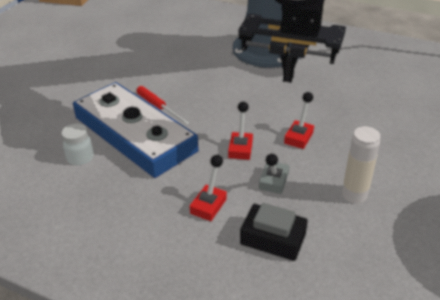

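View pics/top2.png

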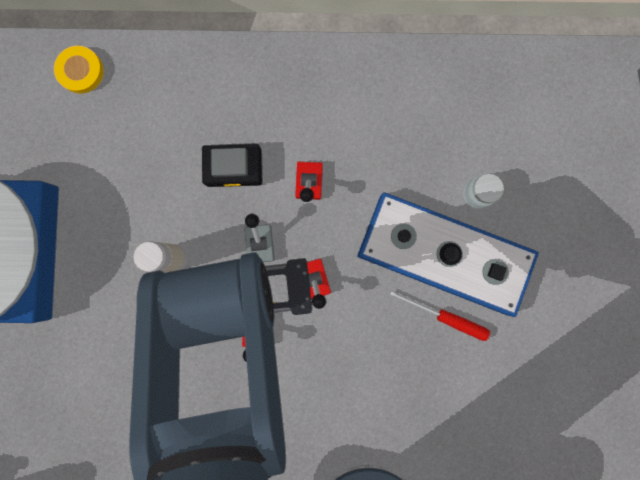

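The head dropped 8.2 mm. The ball is at pixel (252,221), about 40 mm to the far side of the block. The can, battery, jar and screwdriver sit at the same pixels as before, and the hand is clear.

```bash
python3 -c "
from rig import robot
print(robot.hand_in())"
```

```text
the job is handed in; nothing more can be done
None
```

I pressed the stop switch fully down (8 mm measured), pushed the isolator lever over to its far-side stop and moved the hand clear. The other switches and the loose items look unmoved in the last picture, and the job is handed in; the hand-in returned no verdict.

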